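# Walk the full white canister onto the loading lane

### The arm

A 7-joint arm with a two-finger parallel gripper is mounted at the origin on the work surface. World frame = base frame: x ahead of the robot, y to its left, z up, the work surface at z = 0. Lengths are in m, angles in rad, forces in N, time in s.
With the tool pointing down it reaches from about 0.4 to 0.85 m from the base axis. Payload 10.4 kg.
Tool frame: the origin (TCP) lies between the finger pads; the fingertips stand 8 mm ahead of it and the grasp point (between the pads) lies 11 mm behind it; z points along the fingers, y is the direction in which the jaws open and shut (so a half turn about z gives the same grasp; the last joint's range is limited). The gripper opens to 87 mm and grips with 3 to 60 N. Pads are 19 mm wide; open, the fingers measure 117 mm over their backs; the gripper's body (75 mm by 190 mm) begins 51 mm behind the grasp point.
Start: joints at [-1.265, 0.332, -0.065, 1.46, 0.022, 1.35, -0.088], TCP at [0.202, 0.592, 0.231] pointing down, gripper open.
Joint ranges: [-2.6, 2.6], [-0.5, 2.12], [-1.47, 1.34], [0.16, 2.42], [-1.27, 4.41], [0.06, 2.06], [-2.6, 2.6]. Speed limits (rad/s): [2.22, 2.22, 2.79, 2.79, 3.14, 3.14, 3.14].

### API

Orientations are given as a unit quaternion [x, y, z, w].
In Python, from plant import arm, camera gives the robot as it stands. Calls block until the motion is done:
- arm.goto(position, orientation): joint-space move of the TCP to a pose.
- arm.move_straight(position, orientation=None, velocity=0.15): straight line of the TCP; orientation=None keeps the orientation; velocity is the mean speed in m/s.
- arm.goto_joints(angles): joint-space move.
- arm.move_gripper(opening): finger opening in m; the grip force is fixed at half the most; returns when the fingers have stopped.
- arm.sleep(seconds).
- arm.solve_ik(position, orientation): joint angles nearest the present ones, or None.
- camera(name): name is "side" or "top" or "wrist"; returns a dict with "frame" (480x640x3 uint8, red, green, blue), "mtx" (3x3 intrinsics, pixels), "T" (4x4, takes a point from camera to world coordinates). Camera axes: x right, y up, looking along -z (the intrinsics and any distortion apply to the point x, -y, -z); pixel columns grow to the right and rows downward; lengths in m; the calibration is good to about 2 mm. A picture is of the moment at which its call begins. There is no depth.
A pose or a line that the arm cannot do raises arm.Unreachable and nothing moves.
- arm.sign_off(): hands the job in, once; it reports no verdict.
Readings, each from a call of its own:
- arm.read_time(): time.
- arm.read_joint_positions(): joint angles.
- arm.read_dq(): joint speeds.
- arm.read_tau(): joint torques, N m.
- arm.read_position(): TCP position.
- arm.read_eef_rot(): TCP orientation.
- arm.read_ft_force(): force on the tool from outside, world axes, zero at the start.
- arm.read_torque(): the same for the moment, N m.
- arm.read_opening(): finger opening in m.
Only numpy, scipy, OpenCV 4.12 (cv2) and the standard library are available. Lean on these libraries where they do the work, as an engineer would, in place of code of your own. Each camera call takes 0.05 s, during which the arm holds its last target. There are 200 camera calls.

### The job

Walk the tall white canister with the two orange bottom corners forward onto the yellow lane, without ever lifting it clear of the table: hold it by its handle, tip it onto the bottom edge between the orange corners, swing it round one orange corner while the other corner goes forward, then, still or again tipped, swing it back round that other corner. Set it down upright and let go, wholly on the lane and square to it. Do not knock it over, and leave the blue canister and the two black tubs where they are.

Things in the scene. Friction and masses are not known exactly. Their poses are not given: they have to be found in the camera images.
- can: White plastic canister to walk, 0.65 to 0.92 kg: a block 56 (x) by 140 (y) by 170 mm high, green panels, black handle on top, small white cap at y = +58 mm; the two bottom corners at its +x side are orange. Origin: centre of the underside, z up, +x towards the lane, within 0.1 rad of square to it (away from the robot, within 0.3 rad). Starts 75 to 100 mm short of the lane's centre line. Balances on its edge at about 17 degrees.
- can_handle (a point): Centre of the white canister's black handle bar, at (0, 0, 215) mm in its frame; axes as the canister's. The bar is 26 (x) by 100 (y) by 30 mm high, its top 230 mm and its underside 200 mm above the table, on two posts at y = -38 and +38 mm. Grip it from above across its 26 mm.
- can_left (a point): Left orange bottom corner of the white canister, at (28, 70, 0) mm in its frame; axes as the canister's.
- can_right (a point): Right orange bottom corner of the white canister, at (28, -70, 0) mm in its frame; axes as the canister's.
- lane: Loading lane: a flat yellow band with thin black borders painted on the table, 96 mm wide (x) and 620 mm long (y), nothing to bump into. Origin: its centre; x points across it, away from the robot within 0.2 rad. The canister may end anywhere along it, its 140 mm width running along the lane, orange corners still on the far side.
- other_can: Bystander: a blue canister of the same shape and size, without orange corners, beside the white one, centres 250 to 330 mm apart; either may be on the left. Origin: centre of the underside.
- tub_a: Bystander: black lidded food tub with a dull yellow top, 108 mm across, 62 mm high, beyond the lane on the right. Origin: centre of the underside.
- tub_b: Bystander: another such black tub, beyond the lane on the left. Origin: centre of the underside.

How it is judged:
On the way, in this order (a step that is already met when the one before it is completed fails the run):
1. The white canister is tipped (5 degrees or more) and swung about one orange corner: that corner is within 25 mm of its start while the other has gone 40 mm or more (angle between can's own z axis and vertical above 0.087 rad and ((distance of can_left from where it was at the start of the episode below 0.025 m and distance of can_right from where it was at the start of the episode above 0.04 m) or (distance of can_right from where it was at the start of the episode below 0.025 m and distance of can_left from where it was at the start of the episode above 0.04 m))), for 0.1 s.
2. Tipped, it has been swung about the other corner too: both orange corners are 40 mm or more from their starts (angle between can's own z axis and vertical above 0.087 rad and distance of each of can_left, can_right from where it was at the start of the episode above 0.04 m), for 0.1 s.
At the end, for the whole second after the job is handed in: The white canister stands upright (within 3 degrees), at rest and released, its centre within 20 mm of the lane's centre line and within 240 mm of the lane's middle, square to the lane within 11 degrees (x of can in the frame of lane between -0.02 and 0.02 m and y of can in the frame of lane between -0.24 and 0.24 m and angle between the x axis of can and the x axis of lane, either way round below 0.2 rad and angle between can's own z axis and vertical below 0.05 rad and linear speed of can below 0.02 m/s); the robot touches nothing.
It fails at once if The white canister is lifted: both orange corners more than 15 mm above the table (height (world z) of each of can_left, can_right above 0.015 m).
It fails at once if The white canister is knocked over (tilted beyond 40 degrees) (angle between can's own z axis and vertical above 0.7 rad).
It fails at once if The blue canister or a tub is moved by more than 20 mm (distance of any of other_can, tub_a, tub_b from where it was at the start of the episode above 0.02 m).
It also fails if it takes over 35 s, if anything falls off the work surface, if the arm or the gripper's body presses on something with over 40 N, if the wrist force passes 120 N, or if a joint passes its speed limit or range.

## Working session

There is one attempt and no reset: what is moved stays moved. The work goes in short steps, each a Python script; the robot and the scene stay as the last script left them, time stands still between calls to the robot, and variables do not carry over. Pictures are saved under pics/ and viewed, about 8 in all and at most 12, crops included, and the job is handed in when it is done.

```bash
ls; mkdir -p pics; python3 - <<'E'
from plant import arm,camera
import cv2
for n in("top","side"):
    c=camera(n); cv2.imwrite(f"pics/{n}0.png",c["frame"][:,:,::-1]); print(n,c["mtx"].round(1).tolist(),c["T"].round(3).tolist(),[k for k in c])
print(arm.read_time(),arm.read_eef_rot(),arm.read_position())
E
```

```text
pics
top [[451.5, 0.0, 316.8], [0.0, 451.5, 233.3], [0.0, 0.0, 1.0]] [[-0.199, 0.955, -0.218, 0.45], [-0.98, -0.195, 0.038, 0.019], [-0.006, 0.221, 0.975, 0.88], [0.0, 0.0, 0.0, 1.0]] ['frame', 'mtx', 'T']
side [[484.1, 0.0, 316.3], [0.0, 484.1, 240.6], [0.0, 0.0, 1.0]] [[0.989, 0.085, -0.121, 0.479], [-0.148, 0.565, -0.812, -0.751], [-0.001, 0.821, 0.571, 0.698], [0.0, 0.0, 0.0, 1.0]] ['frame', 'mtx', 'T']
0.1 [ 1.63672910e-01  9.86514455e-01 -6.34755750e-04 -7.29891415e-05] [0.20174118 0.59119243 0.22981261]
```

View pics/top0.png

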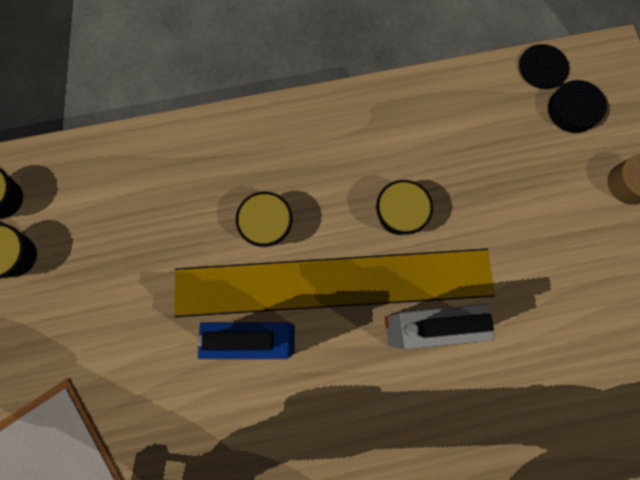

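View pics/side0.png

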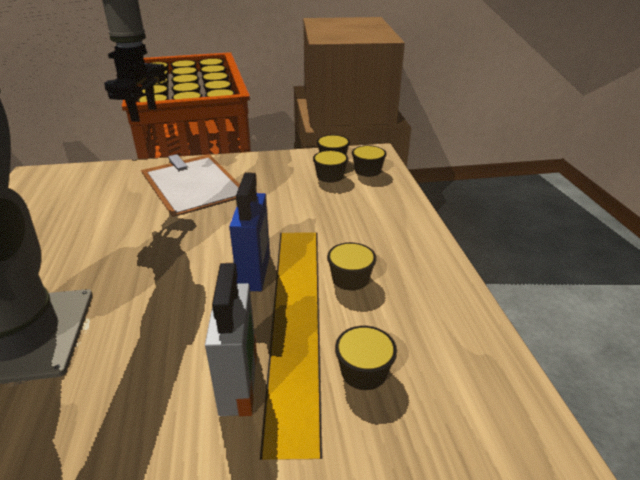

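Top view: white can at px (387–494, 310–348) with cap (411,329) and orange at (387,321). The lane corners are about (175,268), (488,249), (494,297), (177,316). Blue is to the left, and the white can is near the lane's right end. Next I'll measure them.

```bash
cat > h.py <<'E'
from plant import arm,camera
import numpy as np,cv2
from scipy.spatial.transform import Rotation as R
def cast(c,uv,z):
    uv=np.atleast_2d(np.float64(uv)); K=c["mtx"];T=c["T"]
    d=np.c_[(uv[:,0]-K[0,2])/K[0,0],-(uv[:,1]-K[1,2])/K[1,1],-np.ones(len(uv))]@T[:3,:3].T
    o=T[:3,3]; return o+d*((z-o[2])/d[:,2])[:,None]
def big(m,roi=None):
    m=m.astype(np.uint8)*255
    if roi: k=np.zeros_like(m);x0,y0,x1,y1=roi;k[y0:y1,x0:x1]=1;m=m*k
    m=cv2.morphologyEx(m,cv2.MORPH_OPEN,np.ones((3,3),np.uint8))
    return max(cv2.findContours(m,0,2)[0],key=cv2.contourArea)[:,0]
def rect(c,cnt,z):
    P=cast(c,cnt,z)[:,:2].astype(np.float32)*1000
    b=cv2.boxPoints(cv2.minAreaRect(P)); e1,e2=b[1]-b[0],b[2]-b[1]
    l,s=(e1,e2) if np.hypot(*e1)>np.hypot(*e2) else (e2,e1)
    if l[1]<0:l=-l
    # y axis = long side, yaw of x axis
    return b.mean(0)/1000,np.arctan2(-l[0],l[1]),np.hypot(*l),np.hypot(*s)
def lane(c,roi=None):
    h=cv2.cvtColor(c["frame"],cv2.COLOR_RGB2HSV)
    return rect(c,big((h[...,0]>15)&(h[...,0]<30)&(h[...,1]>200)&(h[...,2]>60),roi),0)
E
python3 - <<'E'
from h import *
c=camera("top");f=c["frame"].astype(int);h=cv2.cvtColor(c["frame"],cv2.COLOR_RGB2HSV)
print("lane",lane(c,(150,240,520,325)))
hd=big(f.max(2)<45,(405,311,500,345)); print("handle",rect(c,hd,.23),cv2.boundingRect(hd))
w=big((h[...,1]<60)&(f.max(2)>90),(380,300,500,352)); print("white",cv2.boundingRect(w),cv2.boxPoints(cv2.minAreaRect(w)).tolist(),rect(c,w,.17))
bh=big(f.max(2)<45,(198,328,276,355)); print("blueh",rect(c,bh,.23))
for p in((411,329),):print("cap",cast(c,p,.18))
E
```

```text
lane (array([ 0.5448506 , -0.02734525], dtype=float32), np.float32(-0.13642716), np.float32(617.06274), np.float32(89.51239))
handle (array([ 0.43066272, -0.17067873], dtype=float32), np.float32(-0.10327644), np.float32(107.4908), np.float32(32.87757)) (416, 311, 77, 26)
white (400, 311, 94, 38) [[399.16827392578125, 313.6831970214844], [490.05938720703125, 304.5940856933594], [493.59405517578125, 339.9406433105469], [402.70294189453125, 349.0297546386719]] (array([ 0.42411107, -0.17437916], dtype=float32), np.float32(-0.102416575), np.float32(139.2349), np.float32(53.178005))
blueh (array([0.46865973, 0.13230707], dtype=float32), np.float32(-0.19992672), np.float32(101.641716), np.float32(28.727928))
cap [[ 0.4317008  -0.11868537  0.18      ]]
```

```bash
cat >> h.py <<'E'
def tool(psi,phi=0,flip=1):
    """tool orientation gripping a can at yaw psi tipped forward by phi"""
    C=R.from_euler('z',psi)*R.from_euler('y',phi)
    y=np.array([flip,0,0.]);z=np.array([0,0,-1.]);return C*R.from_matrix(np.c_[np.cross(y,z),y,z])
E
python3 - <<'E'
from h import *
p=arm.read_position();q0=arm.read_joint_positions()
for fl in(1,-1):
    for z in(.36,.204):
        print(fl,z,arm.solve_ik([.427,-.173,z],tool(-.11,0,fl).as_quat()))
arm.move_straight([p[0],p[1],.36],velocity=.3)
fl=min((1,-1),key=lambda k:abs((lambda j:9 if j is None else j[6])(arm.solve_ik([.427,-.173,.36],tool(-.11,0,k).as_quat()))))
print(fl)
arm.goto([.427,-.173,.36],tool(-.11,0,fl).as_quat())
c=camera("wrist");cv2.imwrite("pics/w1.png",c["frame"][:,:,::-1]);np.save("w1.npy",c,allow_pickle=True)
print(arm.read_time(),arm.read_position(),arm.read_joint_positions())
E
```

```text
1 0.36 [-0.93289632 -0.29521399  1.00709399  1.68497948  0.24874182  1.61625065
 -0.04442023]
1 0.204 [-0.90748482 -0.16388196  1.13033129  1.95463823  0.15558621  1.26089014
  0.05982267]
-1 0.36 [ 2.11419053 -0.41955306 -1.38239796  1.59491245 -0.41231835  1.62506968
 -2.52611147]
-1 0.204 None
1
3.5917 [ 0.42731983 -0.17233714  0.36014677] [-0.95060032 -0.30447944  1.01428562  1.68495674  0.25824066  1.6193631
 -0.05348501]
```

View pics/w1.png

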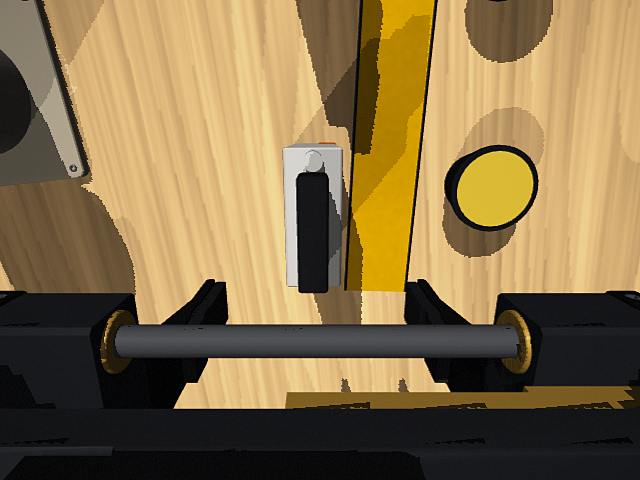

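Wrist view: handle at px (297–329, 172–293), white top at (285–342, 144–288), cap at (314,161). Lane right-hand end at px (345–408, 290). The jaws straddle the can's line. I'll measure the handle and top here.

```bash
python3 - <<'E'
from h import *
c=np.load("w1.npy",allow_pickle=True).item();f=c["frame"].astype(int)
hd=big(f.max(2)<45,(290,165,336,300));print("handle",rect(c,hd,.23),cv2.boundingRect(hd))
top=cast(c,[(285.5,149),(342,149),(341,287),(286,287)],.17);print(top.round(4).tolist(),top.mean(0))
g=f[230,280:350].max(1);print(g.tolist())
print("left edge dir",np.arctan2(-(top[0]-top[3])[0],(top[0]-top[3])[1]))
print("handle top corners",cast(c,[(297,172.5),(329,172.5),(328,293),(299,293)],.23).round(4).tolist())
# lane borders: right/left yellow edges
h=cv2.cvtColor(c["frame"],cv2.COLOR_RGB2HSV)
m=(h[...,0]>15)&(h[...,0]<30)&(h[...,1]>215)
for r in(20,100,180,260,280):
    x=np.where(m[r,340:440])[0]+340;print(r,x.min(),x.max(),cast(c,[(x.min(),r),(x.max(),r)],0)[:,:2].round(4).tolist())
o=(h[...,0]<14)&(h[...,1]>180)&(h[...,2]>100);ys,xs=np.where(o[100:170,280:360]);print("orange",xs.min()+280,xs.max()+280,ys.min()+100,ys.max()+100)
E
```

```text
handle (array([ 0.42427877, -0.17324077], dtype=float32), np.float32(-0.10288393), np.float32(101.03122), np.float32(25.11529)) (297, 172, 32, 121)
[[0.4062, -0.1054, 0.17], [0.4579, -0.111, 0.17], [0.4448, -0.2479, 0.17], [0.3886, -0.2418, 0.17]] [ 0.42438242 -0.17653793  0.17      ]
[239, 239, 239, 240, 246, 181, 196, 213, 215, 215, 214, 215, 213, 214, 216, 227, 186, 51, 10, 20, 23, 25, 23, 25, 26, 26, 25, 23, 24, 23, 26, 23, 24, 21, 27, 22, 22, 24, 25, 25, 24, 25, 23, 21, 23, 20, 16, 8, 25, 68, 70, 67, 66, 67, 68, 68, 66, 67, 69, 62, 63, 45, 71, 127, 129, 125, 131, 45, 6, 9]
left edge dir -0.12797713330675103
handle top corners [[0.4177, -0.1221, 0.23], [0.4424, -0.1248, 0.23], [0.4316, -0.2257, 0.23], [0.407, -0.223, 0.23]]
20 362 432 [[0.5078, 0.0348], [0.595, 0.0254]]
100 358 423 [[0.4958, -0.0581], [0.5815, -0.0674]]
180 353 414 [[0.4809, -0.1625], [0.5663, -0.1717]]
260 348 406 [[0.464, -0.2806], [0.5506, -0.29]]
280 347 404 [[0.4598, -0.3126], [0.5463, -0.322]]
orange 319 335 143 144
```

```bash
cat >> h.py <<'E'
LOC={'L':np.array([.028,.07,0]),'R':np.array([.028,-.07,0])}
def tcp(k,c,psi,phi,dz=0):
    """TCP pose with orange corner k at c (xy), can yaw psi, tip phi"""
    C=R.from_euler('z',psi)*R.from_euler('y',phi)
    return np.r_[c,dz]+C.apply(np.array([0,0,.204])-LOC[k]),tool(psi,phi).as_quat()
def corner(k,k0,c,psi): return np.asarray(c)+R.from_euler('z',psi).apply(LOC[k]-LOC[k0])[:2]
PHI=.2;PSI0=-.105;PSI1=PSI0+.75;PSI2=-.137
L0=np.array([.4243,-.1735])+R.from_euler('z',PSI0).apply(LOC['L'])[:2]
R1=corner('R','L',L0,PSI1)
tip=[('L',L0,PSI0,a) for a in(.07,.135,PHI)]
sw1=[('L',L0,a,PHI) for a in np.linspace(PSI0,PSI1,5)[1:]]
sw2=[('R',R1,a,PHI) for a in np.linspace(PSI1,PSI2,5)[1:]]
down=[('R',R1,PSI2,a) for a in(.135,.07,0)]
def run(seg,v,dz=0):
    for s in seg: p,q=tcp(*s,dz);arm.move_straight(p,q,velocity=v)
E
python3 - <<'E'
from h import *
for s in tip+sw1+sw2+down:
    j=arm.solve_ik(*tcp(*s)); print(np.round(s[2:],2),None if j is None else j.round(2))
print("final centre",tcp(*down[-1])[0],"R1",R1,"L0",L0)
E
```

```text
[-0.1   0.07] [-0.62  0.05  0.93  1.87 -0.03  1.31  0.22]
[-0.1   0.14] [-0.58  0.18  0.95  1.79 -0.12  1.38  0.3 ]
[-0.1  0.2] [-0.54  0.31  0.95  1.71 -0.19  1.45  0.36]
[0.08 0.2 ] [-0.76  0.53  1.32  1.7  -0.4   1.49  0.72]
[0.27 0.2 ] [-0.43  0.29  0.74  1.67 -0.09  1.42  0.6 ]
[0.46 0.2 ] [-0.3   0.27  0.54  1.66 -0.01  1.41  0.7 ]
[0.64 0.2 ] [-0.16  0.25  0.34  1.65  0.06  1.39  0.8 ]
[0.45 0.2 ] [-0.53  0.37  0.83  1.62 -0.14  1.42  0.77]
[0.25 0.2 ] [-0.67  0.56  1.14  1.57 -0.38  1.49  0.76]
[0.06 0.2 ] [-0.66  0.69  1.26  1.52 -0.53  1.57  0.68]
[-0.14  0.2 ] [-0.59  0.7   1.21  1.47 -0.56  1.6   0.49]
[-0.14  0.14] [-0.61  0.54  1.11  1.56 -0.43  1.47  0.4 ]
[-0.14  0.07] [-0.5   0.33  0.84  1.65 -0.23  1.35  0.25]
[-0.14  0.  ] [-0.46  0.2   0.74  1.74 -0.14  1.25  0.17]
final centre [ 0.52547246 -0.14552597  0.204     ] R1 [ 0.54365007 -0.21869409] L0 [ 0.45948229 -0.10682012]
```

```bash
python3 - <<'E'
from h import *
p,q=tcp('L',L0,PSI0,0)
arm.move_straight([p[0],p[1],.30],q,velocity=.15)
arm.move_straight(p,q,velocity=.1)
arm.move_gripper(.0)
print(arm.read_time(),arm.read_opening(),arm.read_position()-p,arm.read_ft_force())
run(tip,.04,.0005)
print("tip",arm.read_time(),arm.read_ft_force(),arm.read_opening())
c=camera("side");cv2.imwrite("pics/s1.png",c["frame"][150:450,100:500,::-1])
E
```

```text
6.2667 0.025587628157709506 [ 6.86307612e-05 -1.55689892e-06 -6.90017223e-06] [ 0.32068679 -0.28663195 -0.57923245]Traceback (most recent call last):
  File "<stdin>", line 7, in <module>
  File "h.py", line 41, in run
    for s in seg: p,q=tcp(*s,dz);arm.move_straight(p,q,velocity=v)
                                 ~~~~~~~~~~~~~~~~~^^^^^^^^^^^^^^^^
plant.Unreachable: the arm cannot follow that straight line within its joint ranges
```

```bash
python3 - <<'E'
from h import *
print(arm.read_time(),arm.read_joint_positions().round(3),arm.read_position(),R.from_quat(arm.read_eef_rot()).as_euler('xyz').round(3))
print(arm.read_ft_force())
for a in(.01,.02,.03,.05,.07,.1,.135,.2):
    j=arm.solve_ik(*tcp('L',L0,PSI0,a,.0005)); print(a,None if j is None else j.round(3))
E
```

```text
6.2667 [-1.015 -0.246  1.194  1.961  0.239  1.281 -0.006] [ 0.42436863 -0.17350156  0.2039931 ] [3.141 0.    1.466]
[ 0.32068679 -0.28663195 -0.57923245]
0.01 [-1.038 -0.225  1.227  1.949  0.221  1.287  0.01 ]
0.02 [-1.062 -0.199  1.264  1.937  0.199  1.291  0.031]
0.03 [-1.079 -0.16   1.302  1.925  0.164  1.293  0.064]
0.05 [-8.380e-01 -1.000e-03  1.142e+00  1.899e+00  1.100e-02  1.292e+00
  1.960e-01]
0.07 [-0.821  0.064  1.157  1.875 -0.044  1.31   0.245]
0.1 [-0.788  0.154  1.168  1.838 -0.118  1.341  0.31 ]
0.135 [-0.577  0.183  0.946  1.79  -0.115  1.377  0.295]
0.2 [-0.534  0.304  0.95   1.709 -0.186  1.449  0.354]
```

```bash
python3 - <<'E'
from h import *
arm.move_gripper(.087)
p,q=tcp('L',L0,PSI0,0)
arm.move_straight([p[0],p[1],.36],q,velocity=.3)
j0=arm.read_joint_positions();s=np.array([.4,0,0,1.6,0,1.5416,0])
for t in(.35,1):
    arm.goto_joints((1-t)*j0+t*s);x=arm.read_position();print(t,arm.read_time(),x)
    if x[2]<.3:break
for a in(.27,-.27):
    pass
j=arm.solve_ik([p[0],p[1],.28],q);print(j)
E
```

```text
0.35 8.8167 [ 0.41987724 -0.19089527  0.38707451]
1 9.95 [ 0.43356235 -0.23226602  0.34893299]
[ 0.35181268 -0.05696168 -0.06064568  1.79635009 -0.00350019  1.40210077
  0.1868528 ]
```

```bash
python3 - <<'E'
from h import *
p,q=tcp('L',L0,PSI0,0)
for s in tip+sw1+sw2+down:
    j=arm.solve_ik(*tcp(*s)); print(np.round(s[2:],2),None if j is None else j.round(2))
arm.goto([p[0],p[1],.28],q)
arm.move_straight(p,q,velocity=.1)
arm.move_gripper(.0)
print(arm.read_time(),arm.read_opening(),arm.read_position()-p,arm.read_ft_force(),arm.read_joint_positions())
run(tip,.05,.0005)
print("tip",arm.read_time(),arm.read_ft_force(),arm.read_opening())
c=camera("side");cv2.imwrite("pics/s1.png",c["frame"][150:450,100:500,::-1])
E
```

```text
[-0.1   0.07] [ 0.34  0.07 -0.07  1.83  0.02  1.31  0.16]
[-0.1   0.14] [ 0.33  0.14 -0.07  1.75  0.03  1.38  0.14]
[-0.1  0.2] [ 0.32  0.22 -0.07  1.67  0.04  1.45  0.13]
[0.08 0.2 ] [ 0.29  0.24 -0.09  1.65  0.08  1.45  0.28]
[0.27 0.2 ] [ 0.27  0.25 -0.1   1.63  0.11  1.44  0.42]
[0.46 0.2 ] [ 0.25  0.25 -0.12  1.63  0.14  1.43  0.56]
[0.64 0.2 ] [ 0.23  0.25 -0.13  1.63  0.17  1.41  0.71]
[0.45 0.2 ] [ 0.23  0.3  -0.13  1.57  0.14  1.45  0.52]
[0.25 0.2 ] [ 0.24  0.34 -0.12  1.52  0.11  1.47  0.35]
[0.06 0.2 ] [ 0.25  0.38 -0.12  1.47  0.08  1.5   0.18]
[-0.14  0.2 ] [ 0.26  0.41 -0.11  1.42  0.05  1.51  0.01]
[-0.14  0.14] [ 0.27  0.34 -0.11  1.51  0.04  1.43  0.02]
[-0.14  0.07] [ 0.28  0.26 -0.11  1.61  0.03  1.35  0.02]
[-0.14  0.  ] [ 0.28  0.18 -0.11  1.71  0.02  1.26  0.03]
12.325 0.02596647894979028 [ 8.50212608e-05 -2.53559243e-05 -1.59425211e-06] [ 1.27508216 -0.10764828 -0.80185605] [ 3.52331711e-01 -1.33690202e-02 -6.33020467e-02  1.91438294e+00
 -8.80455398e-04  1.24036193e+00  1.84351158e-01]
tip 13.6 [ 0.21442118  0.04313009 -7.53961982] 0.025355673097847874
```

View pics/s1.png

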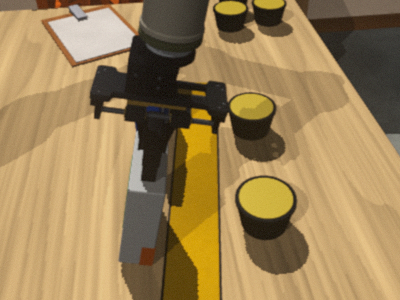

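The crop shows the can tipped forward with its orange corner at (148,257) on the table, and the grip is holding. The wrist carries most of the weight, so I'll lower it 1.5 mm for firm contact and swing.

```bash
python3 - <<'E'
from h import *
run(sw1,.027,-.001)
print("sw1",arm.read_time(),arm.read_ft_force(),arm.read_opening())
arm.sleep(.15)
c=camera("side");cv2.imwrite("pics/s2.png",c["frame"][150:450,100:500,::-1])
E
```

```text
sw1 16.225 [-4.38441377 -1.86774103  3.33675008] 0.02643043790901738
```

View pics/s2.png

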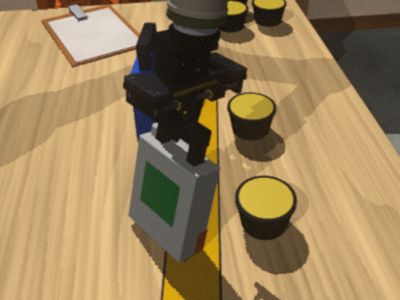

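The can is swung about 43° and tipped, with the right orange corner forward at crop (200,248) on the lane. I'll check that against the plan, then swing back and set down.

```bash
python3 - <<'E'
from h import *
c=camera("side");print("R seen",cast(c,(300,398),0),"plan",R1)
run(sw2,.027,-.001)
print("sw2",arm.read_time(),arm.read_ft_force(),arm.read_opening())
arm.sleep(.15)
run(down,.05,0.0005)
arm.sleep(.3)
print("down",arm.read_time(),arm.read_ft_force())
c=camera("side");cv2.imwrite("pics/s3.png",c["frame"][150:450,100:500,::-1])
E
```

```text
R seen [[ 0.52848418 -0.22371557  0.        ]] plan [ 0.54365007 -0.21869409]
sw2 19.1417 [-4.63151461  0.1808711   3.96930191] 0.02650627337105741
down 20.8667 [-2.44121374  1.40406658 10.01166847]
```

View pics/s3.png

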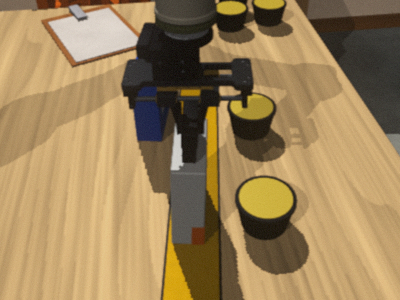

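The can stands upright on the lane, right orange corner near crop (204,240). I'll release, rise and verify.

```bash
python3 - <<'E'
from h import *
arm.move_gripper(.087)
p=arm.read_position()
arm.move_straight([p[0],p[1],.36],velocity=.25)
print(arm.read_time(),p,arm.read_ft_force())
c=camera("wrist");np.save("w2.npy",c,allow_pickle=True);cv2.imwrite("pics/w2.png",c["frame"][:,:,::-1])
t=camera("top");np.save("t2.npy",t,allow_pickle=True);s=camera("side");np.save("s2.npy",s,allow_pickle=True)
f=c["frame"].astype(int)
cv2.imwrite("pics/s4.png",s["frame"][150:450,100:500,::-1])
E
```

```text
22.8917 [ 0.52549611 -0.14552617  0.20451306] [ 0.34081961  0.4090217  -0.27267127]
```

View pics/w2.png

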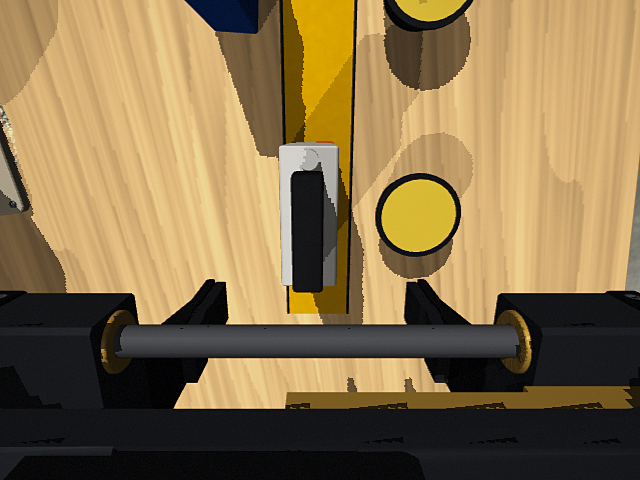

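View pics/s4.png

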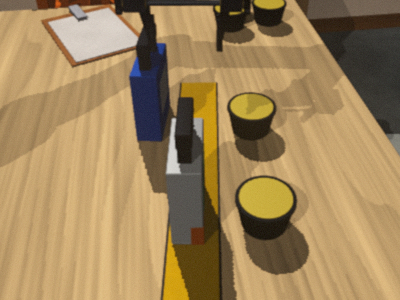

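The can is upright, released and on the lane. In the wrist view the handle is at px (291–323, 171–293) and the lane at about (284–352). Measuring numerically.

```bash
python3 - <<'E'
from h import *
c=np.load("w2.npy",allow_pickle=True).item();f=c["frame"].astype(int)
h=cv2.cvtColor(c["frame"],cv2.COLOR_RGB2HSV)
hc,hy,l,w=rect(c,big(f.max(2)<45,(286,165,330,300)),.23);print("handle",hc,hy,l,w)
m=(h[...,0]>15)&(h[...,0]<30)&(h[...,1]>215);M=[]
for r in(10,60,110,295,305):
    x=np.where(m[r,275:370])[0]+275;q=cast(c,[(x.min(),r),(x.max(),r)],0)[:,:2];M.append(q.mean(0));print(r,x.min(),x.max(),np.hypot(*(q[1]-q[0])))
M=np.array(M);k=np.polyfit(M[:,1],M[:,0],1);yaw=-np.arctan(k[0])
T=np.load("t2.npy",allow_pickle=True).item()
top=cast(c,[(280,146),(337.5,146),(336,285),(282,286)],.17);print("can top centre",top.mean(0))
for n,p in(("handle",hc),("top",top.mean(0))):
    print(n,"lane x",(p[0]-np.polyval(k,p[1]))*np.cos(yaw),"vs top-lane",(p[0]-(.5449-(-.0273-p[1])*np.tan(.1364)))*np.cos(.136))
print("yaws",hy,yaw,arm.read_ft_force())
# bystanders: compare start/now in side frames
s0=cv2.imread("pics/side0.png").astype(int);s1=np.load("s2.npy",allow_pickle=True).item()["frame"][:,:,::-1].astype(int)
def tubs(a):
    hh=cv2.cvtColor(a.astype(np.uint8),cv2.COLOR_BGR2HSV);o=[]
    for roi in((320,235,385,290),(325,320,405,390)):
        o.append(cv2.boundingRect(big((hh[...,0]>20)&(hh[...,0]<35)&(hh[...,1]>150)&(hh[...,2]>80),roi)))
    o.append(cv2.boundingRect(big((hh[...,0]>105)&(hh[...,0]<130)&(hh[...,1]>120),(220,180,290,300))));return o
print(tubs(s0),tubs(s1))
E
```

```text
handle [ 0.51764923 -0.14434762] -0.13895255 100.21022 25.14177
10 283 353 0.08682885343133759
60 284 352 0.08732826637058094
110 285 350 0.08653334261633294
295 289 345 0.08623930526211643
305 289 345 0.08697632816640312
can top centre [ 0.51746924 -0.14631843  0.17      ]
handle lane x -0.008803849035631296 vs top-lane -0.0110824310809401
top lane x -0.008709226872493519 vs top-lane -0.0109927596112673
yaws -0.13895255 -0.13890681235327693 [-0.23057859 -0.11256045  0.96683949]
[(330, 244, 44, 26), (339, 328, 54, 41), (230, 209, 31, 81)] [(330, 244, 44, 26), (339, 327, 55, 42), (230, 209, 28, 51)]
```

```bash
python3 -c "
from plant import arm
arm.sign_off();print(arm.read_time())"
```

```text
the job is handed in; nothing more can be done
the job is handed in; nothing more can be done
```

I walked the white canister onto the lane and handed the job in at about 23 s of the 35 s allowed. I held it by the handle and tipped it about 11.5° onto its orange edge. I then swung it +0.75 rad about the left corner and back about the right corner, set it down, released it and raised the gripper clear.

**Final checks (passed):**
- **Position:** it stands upright in the pictures, and its centre is 9–11 mm short of the lane's centre line, against a limit of 20 mm. It is about 0.12 m along from the lane's middle, so it is wholly on the lane.
- **Squareness:** yaw is -0.139 rad, the same as the lane's.
- **Bystanders:** both tubs and the visible part of the blue canister are at the same pixels as at the start. The white canister now hides the lower part of the blue one.

**What did not go to plan:**
- **First grip:** the first tipping move was refused because the arm's posture was near a joint limit. I let go, changed posture and gripped again; the canister was not tipped or swung in that attempt.
- **Right corner after the first swing:** I read its position by eye at about 16 mm from plan.
- **Release:** the handle settled 8 mm back from the tool, so the canister had probably turned slightly in the grip. Set-down pressed with about 10 N.
- **Walking steps:** I judged the left corner's drift and the tip angle during the swings from the commanded motion and the side pictures, and did not measure them.

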